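Set out the players' dice and the score pen

TASK

Set the shelf up for game night: in turn order, red first, then blue, then green, put each player's acrylic die flat in the middle of the coaster of its own colour. Last of all pull the score pen up out of the spring clips on the black case and lay it in the channel of the wooden pen rest, centred and along it. Leave the white die where it is.

Things in the scene. Friction and masses are not known exactly. Their poses are not given: they have to be found in the camera images.
- die_red: red acrylic die, a 22 mm cube with pips, about 14 g, loose on the shelf; origin at its centre, axes square to its faces; starts with its z axis up
- die_blue: blue acrylic die, a 22 mm cube with pips, about 14 g, loose on the shelf; origin at its centre, axes square to its faces; starts with its z axis up
- die_green: green acrylic die, a 22 mm cube with pips, about 14 g, loose on the shelf; origin at its centre, axes square to its faces; starts with its z axis up
- die_white: white (bone-coloured, black pips) acrylic die, a 22 mm cube with pips, about 14 g, loose on the shelf; origin at its centre, axes square to its faces; starts with its z axis up. It belongs to no player and stays where it is
- coaster_red: round wooden coaster with a red top, 90 mm across and 6 mm thick, fixed; origin at the centre of its underside, z up
- coaster_blue: round wooden coaster with a blue top, 90 mm across and 6 mm thick, fixed; origin at the centre of its underside, z up
- coaster_green: round wooden coaster with a green top, 90 mm across and 6 mm thick, fixed; origin at the centre of its underside, z up
- pen: score pen: straight white marker with orange ends, a cylinder 14 mm in diameter and 140 mm long, about 25 g; origin at its middle, x axis along it. At the start it lies level in the two spring clips on the black case, its axis 42 mm above the shelf; either end may point either way in the rest
- case: flat black case 150 x 76 x 22 mm (x, y, z), fixed; origin at the centre of its underside. Two grey C-shaped spring clips, 12 mm wide, at x = +-45 mm, open at the top, reach 51 mm above the shelf. They hold the pen along x, its axis 20 mm above the case's top, the space between them free. Pulled straight up, the pen resists with up to about 12 N, then snaps free within 15 mm of travel
- pen_rest: wooden pen rest, fixed: a board 160 x 70 x 6 mm (x, y, z), origin at the centre of its underside; on it four dark blocks 22 x 15 mm, 6 mm high, centred at x = +-55, y = +-22.5 mm, leave a channel 30 mm wide along x. The pen lies on the board in that channel, its axis then 13 mm above the shelf
Mind the look-alikes: they are no part of the job. Of the things like the pen, leave any that is pink; of the rest the larger one is meant. Leave any yellow look-alike of the die_red alone.

How it is judged:
By the outcome, as a careful person would: the job done as asked, in the order asked, and still so for the second after the job is handed in, with the robot touching nothing.
It also fails if it takes over 104 s, if anything falls off the work surface, if the arm or the gripper's body presses on something with over 40 N, if the wrist force passes 120 N, or if a joint passes its speed limit or range.

ROBOT

A 6-joint arm with a two-finger parallel gripper is mounted at the origin on the work surface. World frame = base frame: x ahead of the robot, y to its left, z up, the work surface at z = 0. Lengths are in m, angles in rad, forces in N, time in s.
With the tool pointing down it reaches from about 0.35 to 0.975 m from the base axis. Payload 4.9 kg.
Tool frame: the origin (TCP) lies midway between the tips of the shut fingers; the grasp point (between the pads) lies 19 mm behind it; z points along the fingers, y is the line along which they close (so a half turn about z gives the same grasp; the last joint's range is limited). The gripper opens to 85 mm and grips with 20 to 120 N. Pads are 22 mm wide; open, the fingers measure 114 mm over their backs; the gripper's body (76 mm by 85 mm) begins 54 mm behind the grasp point. The pads swing forward as they close: fully open they stand 13 mm farther back than shut.
Start: joints at [1.113, 0.053, 1.613, -0, 1.476, -0.119], TCP at [0.208, 0.589, 0.195] pointing down, gripper open.
Joint ranges: [-3.01, 3.01], [-1.01, 2.22], [0.06, 2.58], [-1.02, 4.17], [0.09, 2.62], [-3.14, 3.14]. Speed limits (rad/s): [2.57, 2.57, 3.14, 3.14, 3.14, 3.14].

INTERFACE

Orientations are given as a unit quaternion [w, x, y, z].
In Python, from plant import state, grab_frame, job_done, cut_out, place_of gives the robot as it stands.
- The arm moves only by the tool jog_arm, never from a script. Its argument "motion" is text: rows parted by semicolons, each of 7 numbers parted by spaces: the opening in per cent of the stroke, from 0 (shut) to 100 (fully open), then the shift along the tool's x, y, z as a fraction of full scale, then the turn, a rotation vector about the tool's x, y, z as a fraction of full scale. A call has exactly 5 rows; each row is the pose to reach, as a shift and turn from the pose commanded when the call began, along the tool's axes at that moment; what a row does not reach only later rows make up. Full scale, the value 1, is 50 cm for a shift and 1.5 rad for a turn. A row lasts 1/8 s, in which the tool goes at most 62.5 mm and 10.7 degrees, less where a joint would pass 70% of its speed; a pose out of reach is approached as far as the arm can. A call with a number of a shift or a turn outside -1 to 1 is refused whole. A call with a gripper value outside its range is refused whole. The fingers move at their own pace and stop on an object; the grip force is fixed at half the most. Time passes only in rows, so rows that repeat a pose let the fingers close, or fill a call up. It gives the time, the measured TCP pose, the force, the opening and the grip force at its end, in the units of the state.
- state(): the state, without advancing time (a new reading comes with each control period).
- grab_frame(name): name is "side" or "top" or "wrist"; returns a dict with "color" (384x512x3 uint8, red, green, blue), "range_z" (384x512 float32, m along the optical axis (not along the pixel's ray), 0 where there is no reading), "intrinsics" (3x3 intrinsics, pixels), "world_from_camera" (4x4, takes a point from camera to world coordinates). Camera axes: x right, y up, looking along -z (the intrinsics and any distortion apply to the point x, -y, -z); pixel columns grow to the right and rows downward; lengths in m; the calibration is good to about 2 mm. A picture is of the moment at which its call begins.
- job_done(): hands the job in; it is judged then, once.
Trained networks look in the newest picture that a camera, given by its name, has taken for a name from the list of things; names that differ only in an ending like _2 or _b are one class to them, and where a whole thing is asked for, a point or a joint stands for the part that bears it (a point fixed in the world has none). Each returns a list of dicts, best first, with "p" (0 to 1); they miss things now and then, are a little off and sometimes report something else, mostly with a low value. They report only what shows in the picture. A call takes as long as a camera call. They do not tell look-alikes from the thing itself.
- cut_out(camera, thing): "pixels" (384x512 bool, what is visible of it).
- place_of(camera, thing): "at" ([x, y, z] in m, in world coordinates, good to about 4 mm: a listed point, or the origin of a listed thing).
The state is a dict: "time": time; "joint_pos": joint angles; "joint_vel": joint speeds; "joint_efforts": joint torques, N m; "tool_pos": TCP position; "tool_rot": TCP orientation; "contact_force": force on the tool from outside, world axes, zero at the start; "ft_torque": the same for the moment, N m; "gripper_width": opening from 0.0 (shut) to 1.0 (fully open); "grasp_force": force on a finger pad.
Only numpy, scipy, OpenCV 4.12 (cv2) and the standard library are available. Lean on these libraries where they do the work, as an engineer would, in place of code of your own. Each camera call takes 0.05 s, during which the arm holds its last target. There are 200 camera calls.

## Working session

There is one attempt and no reset: what is moved stays moved. The work goes in short steps, Python scripts to look and compute and a tool call to move; the robot and the scene stay as the last step left them, time stands still between calls to the robot, and variables do not carry over. Pictures are saved under pics/ and viewed, at most 17 in all, crops included, and the job is handed in when it is done.

Besides the shell and the picture viewer there is one more tool, called after "Request:" as a command line: name --argument value ..., lists and objects as JSON in quotes. jog_arm: Moves the arm, as the interface text tells. Shift numbers are shares of 50 cm and turn numbers shares of 1.5 rad, none past 1 either way. Its arguments: {"type":"object","properties":{"motion":{"type":"string"}},"required":["motion"]}

```bash
mkdir -p pics; ls; cat > h.py <<'E'
import numpy as np, cv2
from plant import *
def pts(f):
    K=f["intrinsics"];T=f["world_from_camera"];z=f["range_z"]
    v,u=np.mgrid[:384,:512]
    x=(u-K[0,2])/K[0,0]*z; y=(v-K[1,2])/K[1,1]*z
    P=np.stack([x,-y,-z],-1)@T[:3,:3].T+T[:3,3]
    P[z==0]=np.nan
    return P
def save(f,n): cv2.imwrite(f"pics/{n}.png",f["color"][...,::-1])
E
python3 - <<'E'
from h import *
for c in("top","side"):
    f=grab_frame(c); save(f,c+"0"); np.savez(c+"0.npz",**f)
    for t in "die_red die_blue die_green die_white coaster_red coaster_blue coaster_green pen case pen_rest".split():
        print(c,t,[(np.round(d["at"],3).tolist(),round(d["p"],2)) for d in place_of(c,t)][:4])
print(state())
E
```

```text
pics
top die_red [([0.509, -0.125, 0.008], 0.46), ([0.403, -0.129, 0.01], 0.45), ([0.447, -0.181, 0.012], 0.42)]
top die_blue [([0.503, 0.071, 0.007], 0.63)]
top die_green [([0.492, 0.156, 0.011], 0.44), ([0.413, 0.318, -0.001], 0.37)]
top die_white [([0.431, -0.046, 0.01], 0.5)]
top coaster_red [([0.634, 0.198, -0.002], 0.77)]
top coaster_blue [([0.628, 0.016, -0.001], 0.89), ([0.448, -0.351, -0.001], 0.52), ([0.504, 0.068, 0.007], 0.24)]
top coaster_green [([0.632, -0.216, 0.002], 0.76)]
top pen [([0.558, 0.416, 0.004], 0.67), ([0.451, -0.356, -0.001], 0.66), ([0.36, 0.172, 0.002], 0.61), ([0.409, 0.317, 0.039], 0.49)]
top case [([0.412, 0.32, -0.002], 0.7)]
top pen_rest [([0.45, -0.355, -0.004], 0.87), ([0.448, -0.18, 0.014], 0.72)]
side die_red [([0.444, -0.183, 0.01], 0.56), ([0.399, -0.132, 0.01], 0.47), ([0.509, -0.126, 0.009], 0.45)]
side die_blue [([0.504, 0.071, 0.014], 0.49)]
side die_green [([0.491, 0.162, 0.01], 0.55)]
side die_white [([0.436, -0.047, 0.012], 0.43)]
side coaster_red [([0.632, 0.198, -0.001], 0.82), ([0.632, 0.012, 0.001], 0.69), ([0.628, -0.215, 0.006], 
[... 343 characters left out ...]
joint_pos': array([ 1.11301300e+00,  5.27081538e-02,  1.61290468e+00,  3.16081675e-05,
        1.47599625e+00, -1.19008847e-01]), 'joint_vel': array([-0.00094882, -0.00076815,  0.00107617,  0.00041422,  0.00249012,
        0.00201539]), 'joint_efforts': array([-1.80164793e-04, -3.93688846e+01, -3.70474398e+01,  2.01878612e-05,
        3.85107551e-04, -1.50720950e-06]), 'tool_pos': array([0.20769398, 0.58946092, 0.19449572]), 'tool_rot': array([-1.74197228e-05,  1.68579863e-01,  9.85687998e-01, -3.40067296e-06]), 'contact_force': array([ 0.512526  , -0.38128362, -0.27440741]), 'ft_torque': array([ 0.02346539, -0.01132975,  0.02323573]), 'grasp_force': 0.0, 'gripper_width': 0.9993361396256588}
```

View pics/top0.png

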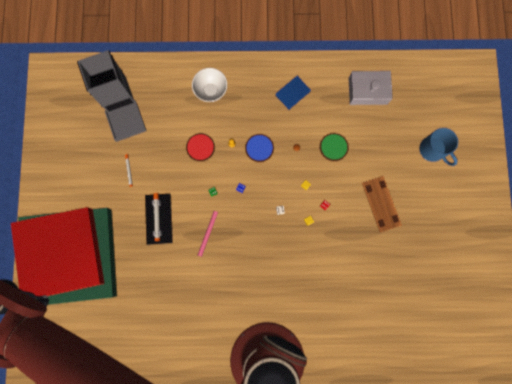

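View pics/side0.png

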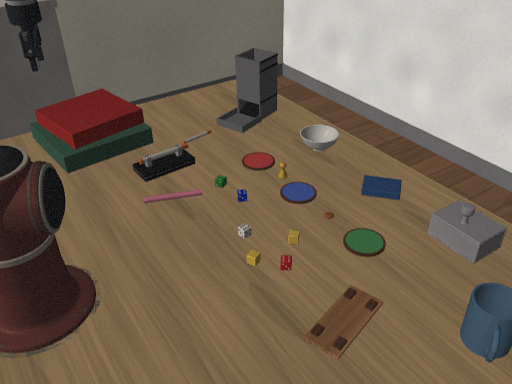

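The top view shows the red die at (325,205), with yellow look-alikes at (306,185) and (309,221). Blue is at (241,188), green at (213,191) and white at (281,210). The coasters are at (200,147), (259,148) and (334,147). The clipped pen is at (157,218), with a smaller pen at (128,170) and a pink one at (207,233). The pen rest is at (381,203).

```bash
cat >> h.py <<'E'
from scipy.spatial.transform import Rotation as Ro
def plan(x,y,z,yaw=None,half=True):
    """yaw: world angle (deg) of tool y (closing line)"""
    s=state();q=s["tool_rot"];R=Ro.from_quat([q[1],q[2],q[3],q[0]]);M=R.as_matrix()
    cy=np.degrees(np.arctan2(M[1,1],M[0,1]))
    if yaw is None: yaw=cy
    yaw=cy+(yaw-cy+90)%180-90
    a=np.radians(yaw);Y=np.array([np.cos(a),np.sin(a),0]);Z=np.array([0,0,-1.])
    G=np.stack([np.cross(Y,Z),Y,Z],1)
    d=M.T@(np.array([x,y,z])-s["tool_pos"])/.5
    t=(R.inv()*Ro.from_matrix(G)).as_rotvec()/1.5
    print("t",round(s["time"],2),"pos",s["tool_pos"].round(4),"yaw",round(cy,1),"->",round(yaw,1),"w",round(s["gripper_width"],3),"F",s["contact_force"].round(1),"g",round(s["grasp_force"],1),"j6",round(s["joint_pos"][5],2))
    print("shift",d.round(4),"turn",t.round(4))
def blob(f,m,lo=None,hi=None):
    P=pts(f);m=m&np.isfinite(P[...,2])
    if lo is not None: m=m&(P[...,2]>lo)&(P[...,2]<hi)
    X=P[m]; r=cv2.minAreaRect(X[:,:2].astype(np.float32)*1000)
    return m.sum(),np.round(np.median(X,0),4),[np.round(k,1) for k in r]
def hsv(f): return cv2.cvtColor(f["color"],cv2.COLOR_RGB2HSV)
E
python3 - <<'E'
from h import *
plan(.45,-.15,.25,-30)
f=dict(np.load("top0.npz"))
P=pts(f);H=hsv(f)
# coasters: fit by colour
for n,c,h in(("red",(200,147),0),("blue",(259,148),120),("green",(334,147),60)):
    d=np.abs((H[...,0].astype(int)-h+90)%180-90)
    m=(d<15)&(H[...,1]>120); b=np.zeros_like(m); b[c[1]-18:c[1]+18,c[0]-18:c[0]+18]=1
    print(n,blob(f,m&b))
for n,c,r,lo,hi in(("pen",(157,218),30,.036,.06),("case",(157,218),32,.015,.03),("rest",(381,203),34,.003,.03),("restblocks",(381,203),34,.009,.03)):
    b=np.zeros_like(m); b[c[1]-r:c[1]+r,c[0]-r:c[0]+r]=1
    print(n,blob(f,b,lo,hi))
E
```

```text
t 1.1 pos [0.2077 0.5895 0.1945] yaw 70.6 -> 150.0 w 0.999 F [ 0.5 -0.4 -0.3] g 0.0 j6 -0.12
shift [-0.9486 -1.2338 -0.111 ] turn [ 0.    -0.    -0.924]
red (np.int64(670), array([0.63  , 0.1978, 0.0052]), [array([631.4, 198.1]), array([91.4, 88.6]), np.float64(42.4)])
blue (np.int64(494), array([0.6272, 0.0157, 0.0061]), [array([626.6,  15.7]), array([74.2, 74. ]), np.float64(89.4)])
green (np.int64(511), array([ 0.6284, -0.2149,  0.0055]), [array([ 629.2, -215.3]), array([78.5, 78. ]), np.float64(75.6)])
pen (np.int64(259), array([0.414 , 0.3187, 0.0473]), [array([412.5, 320.1]), array([138.7,  22.2]), np.float64(3.3)])
case (np.int64(1003), array([0.4049, 0.3112, 0.0208]), [array([408.2, 319.1]), array([149.4,  77.2]), np.float64(3.5)])
rest (np.int64(1298), array([ 0.4447, -0.3525,  0.0057]), [array([ 453.6, -350.2]), array([209.3, 205.1]), np.float64(89.3)])
restblocks (np.int64(235), array([ 0.4468, -0.3536,  0.0108]), [array([ 432.4, -348.5]), array([142.8, 164. ]), np.float64(67.0)])
```

Request:
jog_arm --motion "100 -0.08 -0.1 -0.02 0 0 0.12; 100 -0.15 -0.19 -0.04 0 0 0.24; 100 -0.22 -0.29 -0.06 0 0 0.36; 100 -0.29 -0.38 -0.08 0 0 0.48; 100 -0.36 -0.47 -0.1 0 0 0.6"

```text
time: 1.72
tool_pos: [0.2996, 0.3063, 0.245]
tool_rot: [0.0, 0.583, 0.813, 0.0]
contact_force: [1.0, -0.6, 0.9]
gripper_width: 0.999
grasp_force: 0.0
```

```bash
python3 -c "
from h import *
plan(.43,-.15,.25,0)"
```

```text
t 1.73 pos [0.2996 0.3063 0.245 ] yaw 18.7 -> 0.0 w 0.999 F [ 1.  -0.6  0.9] g 0.0 j6 0.3
shift [-0.9481 -0.0459 -0.01  ] turn [ 7.000e-04 -2.000e-04  2.178e-01]
```

Request:
jog_arm --motion "100 -0.12 0 0 0 0 0.1; 100 -0.24 -0.01 0 0 0 0.218; 100 -0.36 -0.02 -0.005 0 0 0.218; 100 -0.48 -0.03 -0.01 0 0 0.218; 100 -0.6 -0.03 -0.01 0 0 0.218"

```text
time: 2.35
tool_pos: [0.3833, 0.0175, 0.2503]
tool_rot: [0.001, 0.705, 0.709, 0.001]
contact_force: [1.1, 0.2, 0.3]
gripper_width: 0.999
grasp_force: 0.0
```

Request:
jog_arm --motion "100 -0.12 0.1 0 0 0 0; 100 -0.2 0.11 0 0 0 0; 100 -0.32 0.11 0 0 0 0; 100 -0.32 0.11 0 0 0 0; 100 -0.32 0.11 0 0 0 0"

```text
time: 2.98
tool_pos: [0.4387, -0.14, 0.2495]
tool_rot: [-0.0, 0.706, 0.709, 0.0]
contact_force: [0.5, 0.8, 0.6]
gripper_width: 0.992
grasp_force: 0.0
```

```bash
python3 - <<'E'
from h import *
plan(.447,-.181,.1,0)
f=grab_frame("wrist");save(f,"w1");np.savez("w1.npz",**f)
print(f["world_from_camera"].round(3))
for t in("die_red","coaster_green","pen_rest","die_white"):
    for d in cut_out("wrist",t)[:4]: print(t,round(d["p"],2),blob(f,d["pixels"]))
E
```

```text
t 2.98 pos [ 0.4387 -0.14    0.2495] yaw 0.3 -> 0.0 w 0.992 F [0.5 0.8 0.6] g 0.0 j6 -0.48
shift [-0.0822  0.0164  0.2989] turn [-0.0001 -0.0004  0.0029]
[[ 1.    -0.005  0.001  0.44 ]
 [ 0.005  0.962  0.272 -0.071]
 [-0.002 -0.272  0.962  0.429]
 [ 0.     0.     0.     1.   ]]
die_red 0.8 (np.int64(305), array([ 0.4464, -0.1782,  0.0214]), [array([ 447. , -183.3]), array([27.3, 27.4]), np.float64(50.6)])
die_red 0.57 (np.int64(249), array([ 0.4019, -0.1288,  0.0219]), [array([ 401.2, -129.2]), array([20.6, 21.2]), np.float64(26.5)])
die_red 0.56 (np.int64(298), array([ 0.5069, -0.1229,  0.0214]), [array([ 508.3, -124.5]), array([21.5, 22.2]), np.float64(47.0)])
coaster_green 0.64 (np.int64(2793), array([ 0.6273, -0.2136,  0.0058]), [array([ 627.8, -215.1]), array([88.3, 88.8]), np.float64(13.6)])
pen_rest 0.87 (np.int64(3989), array([ 0.4502, -0.3502,  0.006 ]), [array([ 450.8, -355.3]), array([159.9,  77.1]), np.float64(17.9)])
die_white 0.59 (np.int64(350), array([ 0.4325, -0.046 ,  0.0217]), [array([431.9, -44.6]), array([23.7, 25.4]), np.float64(9.3)])
```

View pics/w1.png

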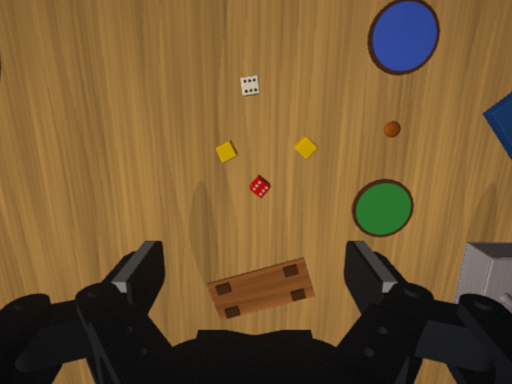

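The wrist view shows the red die at (260,187), the yellow dice at (226,151) and (306,147), and white at (250,85). The green coaster is at (383,208) and the pen rest at (261,287).

```bash
cat >> h.py <<'E'
def die(f,c,z=.022,r=.022,thing="die_red"):
    """top-face centre and yaw near c"""
    best=None
    for d in cut_out("wrist",thing):
        m=cv2.dilate(d["pixels"].astype(np.uint8),np.ones((5,5)))>0
        P=pts(f); 
        k=m&(np.abs(P[...,2]-z)<.0035)&(np.hypot(P[...,0]-c[0],P[...,1]-c[1])<r)
        if k.sum()>20:
            q=cv2.minAreaRect(P[k][:,:2].astype(np.float32)*1000); print(thing,round(d["p"],2),k.sum(),[np.round(v,1) for v in q],P[k][:,2].mean().round(4)); return
    print("none")
E
python3 - <<'E'
from h import *
f=grab_frame("wrist")
die(f,(.447,-.181))
m=cut_out("wrist","pen_rest")[0]["pixels"]
plan(.447,-.182,.1,50)
# fine: blob rest
P=pts(f);k=m&(P[...,2]>.0095)&(P[...,2]<.02)
print("blocks",[np.round(v,1) for v in cv2.minAreaRect(P[k][:,:2].astype(np.float32)*1000)])
k=m&(P[...,2]>.004)&(P[...,2]<.008)
print("board",[np.round(v,1) for v in cv2.minAreaRect(P[k][:,:2].astype(np.float32)*1000)])
E
```

```text
die_red 0.77 245 [array([ 446.6, -180. ]), array([22.2, 21.7]), np.float64(52.1)] 0.0218
t 3.38 pos [ 0.4389 -0.1396  0.2496] yaw 0.4 -> 50.0 w 0.995 F [-0.1 -0.6  0.3] g 0.0 j6 -0.48
shift [-0.0849  0.0156  0.2993] turn [ 2.000e-04  2.000e-04 -5.775e-01]
blocks [array([ 449.6, -353.1]), array([132.3,  60.6]), np.float64(17.2)]
board [array([ 450.1, -353. ]), array([158.2,  71.2]), np.float64(17.1)]
```

```bash
python3 - <<'E'
from h import *
plan(.4466,-.18,.07,-37.9)
plan(.4466,-.18,.003,-37.9)
E
```

```text
t 3.38 pos [ 0.4389 -0.1396  0.2496] yaw 0.4 -> -37.9 w 0.995 F [-0.1 -0.6  0.3] g 0.0 j6 -0.48
shift [-0.0809  0.0148  0.3593] turn [2.000e-04 0.000e+00 4.452e-01]
t 3.38 pos [ 0.4389 -0.1396  0.2496] yaw 0.4 -> -37.9 w 0.995 F [-0.1 -0.6  0.3] g 0.0 j6 -0.48
shift [-0.0809  0.0147  0.4933] turn [2.000e-04 0.000e+00 4.452e-01]
```

Request:
jog_arm --motion "55 -0.04 0.007 0.11 0 0 0.12; 55 -0.08 0.0148 0.22 0 0 0.24; 55 -0.081 0.0148 0.32 0 0 0.36; 55 -0.081 0.0148 0.359 0 0 0.445; 55 -0.081 0.0148 0.359 0 0 0.445"

```text
time: 4.0
tool_pos: [0.4449, -0.1796, 0.0679]
tool_rot: [-0.002, 0.898, 0.44, -0.001]
contact_force: [0.2, 0.3, -0.1]
gripper_width: 0.55
grasp_force: 0.0
```

```bash
python3 - <<'E'
from h import *
f=grab_frame("wrist");save(f,"w2")
die(f,(.447,-.181))
plan(.4466,-.18,.003,-37.9)
E
```

```text
die_red 0.57 781 [array([ 447.6, -179.5]), array([21.7, 21.9]), np.float64(51.3)] 0.0217
t 4.1 pos [ 0.4471 -0.1809  0.0711] yaw -37.8 -> -37.9 w 0.551 F [ 0.4 -0.5  0.9] g 0.0 j6 0.12
shift [ 0.0007 -0.0021  0.1362] turn [ 0.001  -0.0001  0.0009]
```

View pics/w2.png

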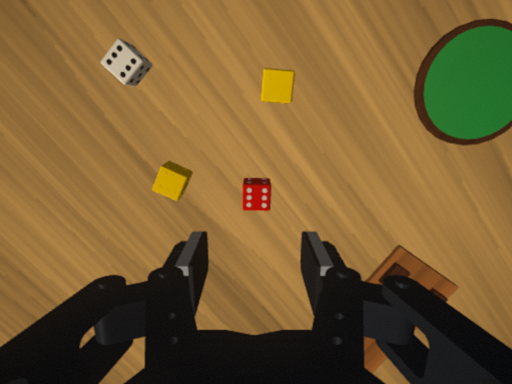

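The red die sits at (257,194), midway between the fingers (about column 255), with the yellow dice clear.

Request:
jog_arm --motion "55 0 -0.001 0.07 0 0 0; 55 0 -0.001 0.136 0 0 0; 55 0 -0.001 0.136 0 0 0; 20 0 -0.001 0.136 0 0 0; 0 0 -0.001 0.136 0 0 0"

```text
time: 4.72
tool_pos: [0.4477, -0.1814, 0.0044]
tool_rot: [0.002, 0.899, 0.439, 0.001]
contact_force: [0.5, -0.8, -1.0]
gripper_width: 0.132
grasp_force: 0.0
```

Request:
jog_arm --motion "0 0 0 0 0 0 0; 0 0 0 0 0 0 0; 0 0 0 0 0 0 0; 0 0 0 -0.06 0 0 0; 0 0 0 -0.14 0 0 0"

```text
time: 5.35
tool_pos: [0.4447, -0.1797, 0.0714]
tool_rot: [-0.001, 0.899, 0.439, -0.001]
contact_force: [0.9, -0.9, 0.4]
gripper_width: 0.001
grasp_force: 0.0
```

```bash
python3 - <<'E'
from h import *
f=grab_frame("wrist");save(f,"w3")
plan(.630,.1975,.075,None)
plan(.630,.1975,.0085,None)
E
```

```text
t 5.4 pos [ 0.4489 -0.1821  0.0784] yaw -37.9 -> -37.9 w -0.002 F [ 3.4 -1.   3.8] g 0.0 j6 0.12
shift [ 0.8214 -0.1813  0.0062] turn [ 0.0052 -0.0006  0.    ]
t 5.4 pos [ 0.4489 -0.1821  0.0784] yaw -37.9 -> -37.9 w -0.002 F [ 3.4 -1.   3.8] g 0.0 j6 0.12
shift [ 0.8212 -0.1823  0.1392] turn [ 0.0052 -0.0006  0.    ]
```

View pics/w3.png

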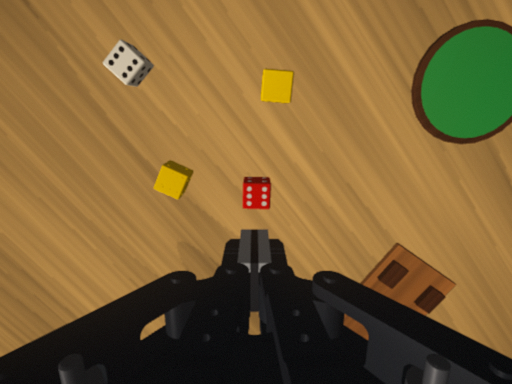

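The grasp missed: the fingers are shut on nothing and the die is untouched at (257,194). I'll check where the fingertips really are in the depth image.

```bash
python3 - <<'E'
from h import *
f=grab_frame("wrist");P=pts(f);s=state()
print(s["tool_pos"],s["joint_pos"].round(3))
for v in range(224,300,8): print(v,f["color"][v,255],f["range_z"][v,255].round(3),P[v,255].round(4))
T=f["world_from_camera"];K=f["intrinsics"]
c=T[:3,:3].T@(s["tool_pos"]-T[:3,3]); print("tcp px",K[0,0]*c[0]/-c[2]+K[0,2],K[1,1]*-c[1]/-c[2]+K[1,2],-c[2]); print(T.round(3))
die(f,(.447,-.181))
g=grab_frame("top");save(g,"top1");g=grab_frame("side");save(g,"side1")
E
```

```text
[ 0.4492328  -0.18232941  0.0771204 ] [-0.539 -0.194  2.05  -0.     1.277  0.123]
224 [167 124  67] 0.276 [ 4.302e-01 -2.097e-01  3.000e-04]
232 [29 22 16] 0.146 [ 0.4568 -0.1735  0.1227]
240 [27 22 16] 0.137 [ 0.4567 -0.1735  0.1316]
248 [24 18 12] 0.129 [ 0.4567 -0.1734  0.1398]
256 [24 22 18] 0.121 [ 0.4569 -0.173   0.1478]
264 [40 36 36] 0.117 [ 0.4562 -0.1738  0.1524]
272 [37 35 32] 0.117 [ 0.4544 -0.1762  0.1531]
280 [39 36 35] 0.118 [ 0.4522 -0.179   0.1531]
288 [36 33 34] 0.12 [ 0.4497 -0.1822  0.1522]
296 [37 34 34] 0.121 [ 0.4477 -0.1848  0.1528]
tcp px 253.39683205651883 220.29892946753333 0.19263898914030142
[[ 0.789  0.593  0.163  0.491]
 [-0.615  0.758  0.219 -0.127]
 [ 0.006 -0.272  0.962  0.258]
 [ 0.     0.     0.     1.   ]]
die_red 0.98 708 [array([ 447.4, -179.6]), array([22.2, 22. ]), np.float64(50.1)] 0.0218
```

View pics/side1.png

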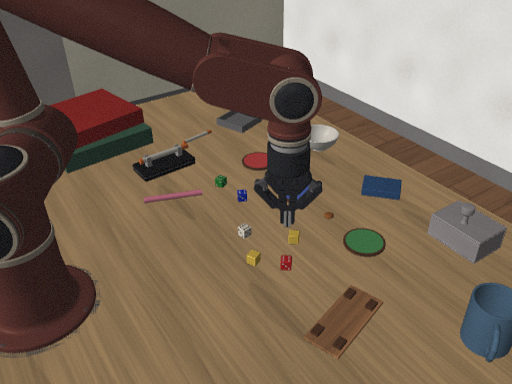

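```bash
python3 - <<'E'
from h import *
f=grab_frame("side");P=pts(f);s=state();p=s["tool_pos"]
T=f["world_from_camera"];K=f["intrinsics"]
for q in(p,p+[0,0,.04]):
    c=T[:3,:3].T@(q-T[:3,3]); print("px",K[0,0]*c[0]/-c[2]+K[0,2],K[1,1]*-c[1]/-c[2]+K[1,2],-c[2])
m=(np.hypot(P[...,0]-p[0],P[...,1]-p[1])<.03)&(P[...,2]>.03)
print("lowest",np.sort(P[m][:,2])[:10].round(4)); i=np.argsort(P[m][:,2])[:6]; print(P[m][i].round(3))
g=grab_frame("top");P=pts(g);m=(np.hypot(P[...,0]-p[0],P[...,1]-p[1])<.1)&(P[...,2]>.03);print(np.sort(P[m][:,2])[:8])
for v in (210,216,220,222,224): print(v,[P_.round(3).tolist() for P_ in pts(f)[v,284:292:2]])
E
```

```text
px 284.6465579246942 239.92930999307873 0.9755659507481698
px 284.97779770270535 223.7382288110307 0.9531522385540872
lowest [0.1095 0.1105 0.1106 0.1115 0.1121 0.1126 0.1135 0.1136 0.1136 0.1137]
[[ 0.439 -0.186  0.11 ]
 [ 0.441 -0.189  0.11 ]
 [ 0.445 -0.192  0.111]
 [ 0.443 -0.192  0.111]
 [ 0.438 -0.189  0.112]
 [ 0.435 -0.188  0.113]]
[0.03058767 0.0326343  0.15952724 0.16294643 0.16334289 0.16395868
 0.16748025 0.16962294]
210 [[0.435, -0.19, 0.154], [0.446, -0.181, 0.144], [0.442, -0.192, 0.152], [0.444, -0.196, 0.154]]
216 [[0.437, -0.187, 0.137], [0.439, -0.191, 0.139], [0.443, -0.192, 0.137], [0.448, -0.191, 0.135]]
220 [[0.437, -0.188, 0.128], [0.439, -0.191, 0.129], [0.444, -0.191, 0.127], [0.448, -0.191, 0.125]]
222 [[0.437, -0.187, 0.123], [0.44, -0.19, 0.123], [0.442, -0.193, 0.124], [0.449, -0.19, 0.12]]
224 [[0.436, -0.189, 0.12], [0.441, -0.188, 0.117], [0.443, -0.193, 0.119], [0.448, -0.191, 0.116]]
```

```bash
python3 - <<'E'
from h import *
f=grab_frame("wrist");P=pts(f)
for u in (246,250,254,258,262):
    c=[(v,P[v,u].round(4).tolist()) for v in range(225,236) if P[v,u,2]>.05]; print(u,c[:3])
plan(.4472,-.18,.0,-38.5)
E
```

```text
246 [(230, [0.4497, -0.1688, 0.112]), (231, [0.4496, -0.169, 0.1129]), (232, [0.4497, -0.1689, 0.1144])]
250 [(230, [0.4512, -0.1701, 0.1118]), (231, [0.4515, -0.1698, 0.1141]), (232, [0.4512, -0.1702, 0.1142])]
254 [(230, [0.4528, -0.1713, 0.112]), (231, [0.4529, -0.171, 0.1138]), (232, [0.4529, -0.1711, 0.1148])]
258 [(230, [0.4546, -0.1721, 0.1131]), (231, [0.4543, -0.1725, 0.113]), (232, [0.4542, -0.1726, 0.1141])]
262 [(230, [0.4558, -0.1737, 0.1119]), (231, [0.456, -0.1735, 0.1137]), (232, [0.4558, -0.1737, 0.1142])]
t 5.75 pos [ 0.4449 -0.1798  0.0703] yaw -38.0 -> -38.5 w 0.001 F [-0.6 -0.5  0.5] g 0.0 j6 0.12
shift [0.0025 0.0044 0.1406] turn [-0.002   0.0003  0.0063]
```

The true fingertips are about 41 mm above the reported TCP, and both cameras agree. The arm also wobbles a little after fast moves. I'll descend lower in stages.

Request:
jog_arm --motion "55 0 0.001 0.05 0 0 0.005; 55 0 0.001 0.1 0 0 0.005; 55 0 0.001 0.15 0 0 0.005; 55 0 0.001 0.19 0 0 0.005; 55 0 0.001 0.19 0 0 0.005"

```text
time: 6.38
tool_pos: [0.4439, -0.1793, -0.0258]
tool_rot: [-0.003, 0.9, 0.435, -0.002]
contact_force: [-0.3, 0.3, 0.5]
gripper_width: 0.551
grasp_force: 0.0
```

```bash
cat >> h.py <<'E'
def tips(f):
    """lowest visible point of the fingers (z), left and right of the middle"""
    P=pts(f)
    z=f["range_z"]; m=(z>.05)&(z<.16)&(f["color"].max(-1)<110)
    m[:200]=0
    for a,b in((0,256),(256,512)):
        mm=m.copy();mm[:,:a]=0;mm[:,b:]=0
        q=P[mm]; i=np.argsort(q[:,2])[:8]; print("tip",q[i].mean(0).round(4),np.argwhere(mm)[i[0]])
E
python3 - <<'E'
from h import *
f=grab_frame("wrist");save(f,"w4"); tips(f)
die(f,(.447,-.181))
plan(.4472,-.18,-.038,-38.5)
E
```

```text
tip [ 0.4122 -0.1271  0.0015] [202 142]
tip [ 0.4576 -0.1736  0.0034] [219 274]
die_red 0.62 1952 [array([ 448. , -179.4]), array([22.4, 21.7]), np.float64(51.1)] 0.0217
t 6.47 pos [ 0.4461 -0.1805 -0.0232] yaw -38.4 -> -38.5 w 0.548 F [-0.5 -0.1  0.6] g 0.0 j6 0.13
shift [0.0022 0.0011 0.0295] turn [-0.0007  0.0001  0.0013]
```

View pics/w4.png

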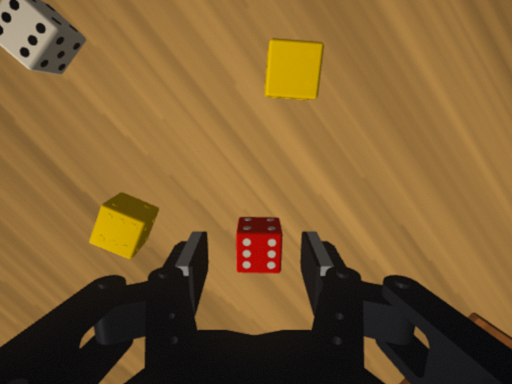

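The die at (259,250) is between the fingers. I'll go down and close.

Request:
jog_arm --motion "55 0.002 0.001 0.015 0 0 0; 55 0.002 0.001 0.029 0 0 0; 55 0.002 0.001 0.029 0 0 0; 20 0.002 0.001 0.029 0 0 0; 10 0.002 0.001 0.029 0 0 0"

```text
time: 7.1
tool_pos: [0.4483, -0.1808, -0.0365]
tool_rot: [0.001, 0.9, 0.435, 0.0]
contact_force: [0.3, 0.4, -0.3]
gripper_width: 0.24
grasp_force: 59.6
```

Request:
jog_arm --motion "0 0 0 0 0 0 0; 0 0 0 0 0 0 0; 0 0 0 0 0 0 0; 0 0 0 0 0 0 0; 0 0 0 -0.03 0 0 0"

```text
time: 7.72
tool_pos: [0.4461, -0.1795, -0.0233]
tool_rot: [-0.001, 0.9, 0.435, -0.001]
contact_force: [0.8, 0.4, -0.5]
gripper_width: 0.243
grasp_force: 59.8
```

```bash
python3 -c "
from h import *
plan(.6305,.198,.06)"
```

```text
t 7.72 pos [ 0.4461 -0.1795 -0.0233] yaw -38.4 -> -38.4 w 0.243 F [ 0.8  0.4 -0.5] g 59.8 j6 0.13
shift [ 0.8207 -0.1803 -0.1664] turn [-0.0021  0.0003  0.    ]
```

Request:
jog_arm --motion "0 0 0 -0.1 0 0 0; 0 0.08 -0.02 -0.166 0 0 0; 0 0.19 -0.045 -0.166 0 0 0; 0 0.3 -0.07 -0.166 0 0 0; 0 0.41 -0.095 -0.166 0 0 0"

```text
time: 8.35
tool_pos: [0.538, 0.0116, 0.0613]
tool_rot: [0.0, 0.9, 0.435, 0.0]
contact_force: [1.3, -0.8, 0.4]
gripper_width: 0.243
grasp_force: 59.8
```

Request:
jog_arm --motion "0 0.1 -0.02 0 0 0 0; 0 0.2 -0.04 0 0 0 0; 0 0.3 -0.065 0 0 0 0; 0 0.38 -0.08 0 0 0 0; 0 0.41 -0.085 0 0 0 0"

```text
time: 8.98
tool_pos: [0.6318, 0.1989, 0.0608]
tool_rot: [0.0, 0.9, 0.436, 0.0]
contact_force: [-0.8, 0.0, 0.8]
gripper_width: 0.246
grasp_force: 59.8
```

```bash
python3 - <<'E'
from h import *
f=grab_frame("wrist");save(f,"w5")
for d in cut_out("wrist","coaster_red")[:2]: print(round(d["p"],2),blob(f,d["pixels"],.003,.012))
for n in("die_red","die_blue","die_green"): print(n,[(round(d["p"],2),blob(f,d["pixels"])) for d in cut_out("wrist",n)])
plan(.6305,.198,-.02)
E
```

```text
0.91 (np.int64(8075), array([0.6381, 0.2039, 0.0062]), [array([637.1, 203.1]), array([74.8, 88.7]), np.float64(50.8)])
die_red [(0.95, (np.int64(2805), array([0.635 , 0.2024, 0.1188]), [array([627.9, 193.4]), array([38.9, 21.3]), np.float64(50.3)]))]
die_blue []
die_green []
t 9.22 pos [0.6308 0.1958 0.0603] yaw -38.4 -> -38.4 w 0.247 F [-0.4 -0.4 -0.9] g 59.8 j6 0.86
shift [ 0.0033 -0.0033  0.1607] turn [-0.0002  0.0007  0.    ]
```

View pics/w5.png

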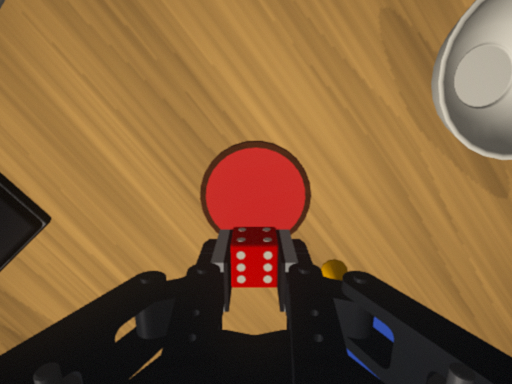

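The held red die is at (254,258), level in the fingers, above the red coaster at (255,190). I'll descend.

Request:
jog_arm --motion "0 0.003 -0.001 0.05 0 0 0; 0 0.003 -0.001 0.1 0 0 0; 0 0.003 -0.001 0.14 0 0 0; 0 0.003 -0.001 0.16 0 0 0; 0 0.003 -0.001 0.16 0 0 0"

```text
time: 9.85
tool_pos: [0.6314, 0.198, -0.0202]
tool_rot: [-0.0, 0.9, 0.435, -0.001]
contact_force: [-0.4, 0.7, -0.1]
gripper_width: 0.243
grasp_force: 59.8
```

```bash
python3 - <<'E'
from h import *
for i in range(3):
    f=grab_frame("wrist"); plan(.6315,.198,-.030)
P=pts(f); m=cut_out("wrist","die_red")[0]["pixels"]; print("die",blob(f,m),np.nanpercentile(P[m][:,2],95))
m=cut_out("wrist","coaster_red")[0]["pixels"]&(P[...,2]<.012)
from scipy.optimize import least_squares
c,_=cv2.findContours(m.astype(np.uint8),cv2.RETR_EXTERNAL,cv2.CHAIN_APPROX_NONE);print(blob(f,m))
E
```

```text
t 9.9 pos [ 0.6322  0.1983 -0.0192] yaw -38.4 -> -38.4 w 0.242 F [ 0.3 -0.1  0.3] g 59.8 j6 0.86
shift [-0.0014 -0.0007  0.0216] turn [ 0.0001 -0.0001  0.    ]
t 9.95 pos [ 0.6328  0.1985 -0.0185] yaw -38.4 -> -38.4 w 0.243 F [0.3 0.  1.1] g 59.8 j6 0.86
shift [-0.0024 -0.0013  0.0229] turn [ 0.0007 -0.0007  0.    ]
t 10.0 pos [ 0.633   0.1986 -0.0182] yaw -38.4 -> -38.4 w 0.245 F [ 0.1 -0.5  0.4] g 59.8 j6 0.86
shift [-0.0029 -0.0016  0.0236] turn [ 0.0009 -0.001   0.    ]
die (np.int64(2834), array([0.6359, 0.202 , 0.0394]), [array([627.7, 190.6]), array([43.9, 21.3]), np.float64(52.4)]) 0.040609951600945944
(np.int64(11645), array([0.6462, 0.2138, 0.0061]), [array([633.6, 199.6]), array([86.9, 85.6]), np.float64(1.8)])
```

Request:
jog_arm --motion "0 -0.001 -0.001 0.012 0 0 0; 0 -0.001 -0.001 0.021 0 0 0; 0 -0.001 -0.001 0.021 0 0 0; 0 -0.001 -0.001 0.021 0 0 0; 24 -0.001 -0.001 0.021 0 0 0"

```text
time: 10.72
tool_pos: [0.6311, 0.1984, -0.0302]
tool_rot: [-0.0, 0.9, 0.435, -0.0]
contact_force: [0.1, -0.1, -0.2]
gripper_width: 0.245
grasp_force: 59.7
```

Request:
jog_arm --motion "28 0 0 0 0 0 0; 45 0 0 0 0 0 0; 55 0 0 0 0 0 0; 55 0 0 -0.07 0 0 0; 55 0 0 -0.17 0 0 0"

```text
time: 11.35
tool_pos: [0.6294, 0.198, 0.0536]
tool_rot: [-0.001, 0.9, 0.435, -0.002]
contact_force: [0.2, -0.9, 0.2]
gripper_width: 0.548
grasp_force: 0.0
```

```bash
python3 - <<'E'
from h import *
f=grab_frame("wrist");save(f,"w6")
for d in cut_out("wrist","coaster_red")[:1]: print(round(d["p"],2),blob(f,d["pixels"],.003,.012))
die(f,(.631,.198),z=.028)
plan(.503,.071,.14,-38)
E
```

```text
0.57 (np.int64(8691), array([0.6363, 0.2018, 0.0062]), [array([632.7, 197.5]), array([88.6, 88.6]), np.float64(23.7)])
die_red 0.6 917 [array([631.8, 198.9]), array([22.1, 21.6]), np.float64(52.3)] 0.0277
t 11.5 pos [0.6345 0.1991 0.0598] yaw -38.4 -> -38.0 w 0.555 F [-0.5 -0.  -0.2] g 0.0 j6 0.86
shift [-0.3631 -0.0462 -0.163 ] turn [ 0.0036 -0.0042 -0.0045]
```

View pics/w6.png

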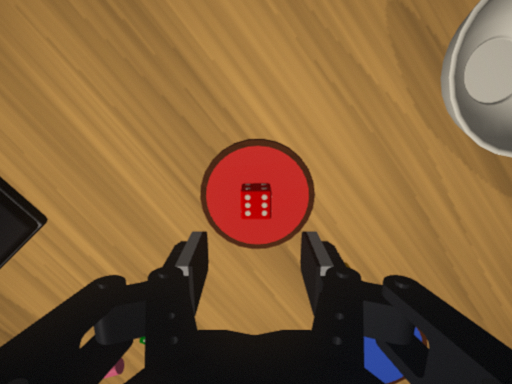

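The red die at (256,200) sits flat on the coaster, about 1.5 mm off centre. Now to blue.

Request:
jog_arm --motion "55 -0.06 0 -0.06 0 0 0; 55 -0.16 -0.02 -0.12 0 0 0; 55 -0.26 -0.03 -0.16 0 0 0; 55 -0.33 -0.045 -0.163 0 0 0; 55 -0.363 -0.046 -0.163 0 0 0"

```text
time: 12.12
tool_pos: [0.4989, 0.0697, 0.1355]
tool_rot: [-0.0, 0.9, 0.435, -0.001]
contact_force: [-1.1, 0.3, -0.6]
gripper_width: 0.551
grasp_force: 0.0
```

```bash
python3 - <<'E'
from h import *
grab_frame("wrist");f=grab_frame("wrist");save(f,"w7")
die(f,(.503,.071),thing="die_blue")
die(f,(.491,.160),thing="die_green")
for d in cut_out("wrist","coaster_blue")[:2]: print(round(d["p"],2),blob(f,d["pixels"],.003,.012))
plan(.503,.071,.0,-38)
E
```

```text
die_blue 0.88 488 [array([501.6,  73.5]), array([22., 22.]), np.float64(63.2)] 0.0218
die_green 0.71 576 [array([491.1, 157.5]), array([22.2, 22.1]), np.float64(25.0)] 0.0218
0.7 (np.int64(6297), array([0.6286, 0.0169, 0.006 ]), [array([627.7,  15.4]), array([89.2, 89. ]), np.float64(79.2)])
t 12.38 pos [0.5009 0.0709 0.1359] yaw -38.4 -> -38.0 w 0.552 F [ 0.5 -0.5 -0.4] g 0.0 j6 0.66
shift [0.0028 0.0033 0.2719] turn [-0.0005  0.0001 -0.0043]
```

View pics/w7.png

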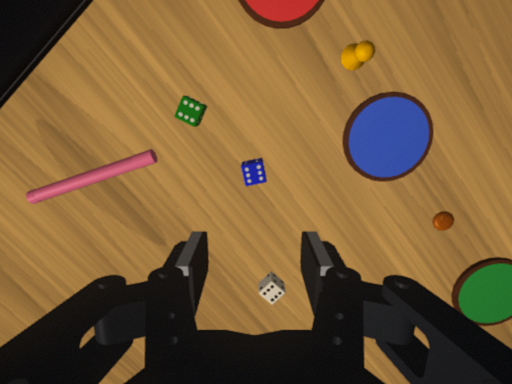

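The blue die is at (254,172), green at (190,111) and the blue coaster at (388,136); white at (271,289) is clear.

```bash
python3 - <<'E'
from h import *
plan(.5018,.0733,-.01,-26.8)
E
```

```text
t 12.38 pos [0.5009 0.0709 0.1359] yaw -38.4 -> -26.8 w 0.552 F [ 0.5 -0.5 -0.4] g 0.0 j6 0.66
shift [ 0.0049 -0.0014  0.2919] turn [-5.000e-04  1.000e-04 -1.346e-01]
```

Request:
jog_arm --motion "55 0.005 -0.001 0.07 0 0 -0.07; 55 0.005 -0.001 0.15 0 0 -0.135; 55 0.005 -0.001 0.23 0 0 -0.135; 55 0.005 -0.001 0.29 0 0 -0.135; 55 0.005 -0.001 0.29 0 0 -0.135"

```text
time: 13.0
tool_pos: [0.4993, 0.0734, -0.0117]
tool_rot: [-0.002, 0.851, 0.524, -0.003]
contact_force: [0.2, -0.6, 0.6]
gripper_width: 0.552
grasp_force: 0.0
```

```bash
python3 - <<'E'
from h import *
grab_frame("wrist");f=grab_frame("wrist")
die(f,(.503,.071),thing="die_blue")
plan(.5018,.0733,-.0375,-26.8)
E
```

```text
die_blue 0.81 1602 [array([502.2,  73.6]), array([22.1, 22. ]), np.float64(63.4)] 0.0217
t 13.15 pos [ 0.5033  0.0731 -0.0071] yaw -26.8 -> -26.8 w 0.549 F [0.1 0.  0.9] g 0.0 j6 0.46
shift [-0.001  -0.003   0.0608] turn [ 0.0013 -0.0007  0.0005]
```

Request:
jog_arm --motion "55 0 0 0.03 0 0 0; 55 0 0 0.057 0 0 0; 55 0 0 0.057 0 0 0; 55 0 0 0.057 0 0 0; 15 0 0 0.057 0 0 0"

```text
time: 13.78
tool_pos: [0.5019, 0.0727, -0.0367]
tool_rot: [0.0, 0.852, 0.524, 0.0]
contact_force: [0.5, 0.7, 0.0]
gripper_width: 0.352
grasp_force: 0.0
```

Request:
jog_arm --motion "0 0 0 0 0 0 0; 0 0 0 0 0 0 0; 0 0 0 0 0 0 0; 0 0 0 -0.05 0 0 0; 0 0 0 -0.15 0 0 0"

```text
time: 14.4
tool_pos: [0.4987, 0.0727, 0.0358]
tool_rot: [-0.002, 0.852, 0.524, -0.003]
contact_force: [0.3, 0.1, 0.2]
gripper_width: 0.246
grasp_force: 59.9
```

```bash
python3 - <<'E'
from h import *
plan(.6280,.0155,.035,-26.8)
E
```

```text
t 14.4 pos [0.4987 0.0727 0.0358] yaw -26.8 -> -26.8 w 0.246 F [0.3 0.1 0.2] g 59.9 j6 0.46
shift [ 1.450e-02  2.824e-01 -1.000e-04] turn [-0.0042  0.0021  0.0001]
```

Request:
jog_arm --motion "0 0.003 0.07 0 0 0 0; 0 0.006 0.15 0 0 0 0; 0 0.01 0.22 0 0 0 0; 0 0.011 0.265 0.02 0 0 0; 0 0.0115 0.2765 0.05 0 0 0"

```text
time: 15.02
tool_pos: [0.6288, 0.015, 0.0127]
tool_rot: [0.0, 0.852, 0.524, 0.0]
contact_force: [0.6, -0.0, -0.6]
gripper_width: 0.242
grasp_force: 59.9
```

Request:
jog_arm --motion "0 0 0 0.03 0 0 0; 0 0 0 0.05 0 0 0; 0 0 0 0.06 0 0 0; 0 0 0 0.06 0 0 0; 0 0 0 0.06 0 0 0"

```text
time: 15.65
tool_pos: [0.6282, 0.0156, -0.0163]
tool_rot: [0.0, 0.852, 0.524, 0.0]
contact_force: [0.4, -0.6, -1.1]
gripper_width: 0.242
grasp_force: 59.9
```

```bash
python3 - <<'E'
from h import *
plan(.628,.0155,-.031,-26.8)
for i in range(2):
    f=grab_frame("wrist")
plan(.6280,.0155,-.031,-26.8)
P=pts(f); m=cut_out("wrist","die_blue")[0]["pixels"]; print("die",blob(f,m),np.nanpercentile(P[m][:,2],95))
E
```

```text
t 15.65 pos [ 0.6282  0.0156 -0.0163] yaw -26.8 -> -26.8 w 0.242 F [ 0.4 -0.6 -1.1] g 59.9 j6 0.37
shift [-0.0004 -0.0003  0.0295] turn [ 0.0008 -0.0003  0.0003]
t 15.75 pos [ 0.6283  0.0155 -0.0162] yaw -26.8 -> -26.8 w 0.245 F [ 0.6  0.6 -0.2] g 59.9 j6 0.37
shift [-0.0003 -0.0005  0.0296] turn [ 0.0008 -0.0003  0.0002]
die (np.int64(2796), array([0.6307, 0.02  , 0.0417]), [array([623.8,   5.5]), array([46.5, 20.9]), np.float64(62.8)]) 0.042946194228805426
```

Request:
jog_arm --motion "0 0 0 0.015 0 0 0; 0 0 0 0.0295 0 0 0; 0 0 0 0.0295 0 0 0; 0 0 0 0.0295 0 0 0; 24 0 0 0.0295 0 0 0"

```text
time: 16.42
tool_pos: [0.6283, 0.0155, -0.0304]
tool_rot: [0.0, 0.852, 0.524, 0.0]
contact_force: [-4.2, 0.9, 8.7]
gripper_width: 0.245
grasp_force: 61.1
```

Request:
jog_arm --motion "28 0 0 0 0 0 0; 45 0 0 0 0 0 0; 55 0 0 0 0 0 0; 55 0 0 -0.06 0 0 0; 55 0 0 -0.16 0 0 0"

```text
time: 17.05
tool_pos: [0.6249, 0.0158, 0.0457]
tool_rot: [-0.002, 0.852, 0.524, -0.003]
contact_force: [0.6, -0.0, -0.3]
gripper_width: 0.548
grasp_force: 0.0
```

```bash
python3 - <<'E'
from h import *
f=grab_frame("wrist")
for d in cut_out("wrist","coaster_blue")[:1]: print(round(d["p"],2),blob(f,d["pixels"],.003,.012))
die(f,(.628,.0155),z=.028,thing="die_blue")
plan(.491,.158,.07,25)
plan(.491,.158,.07,-65)
E
```

```text
0.69 (np.int64(9289), array([0.6309, 0.0198, 0.0062]), [array([628.2,  14.9]), array([89.3, 89.1]), np.float64(15.5)])
die_blue 0.87 978 [array([629.3,  15.8]), array([22. , 21.6]), np.float64(63.4)] 0.0277
t 17.2 pos [0.6304 0.0153 0.0519] yaw -26.8 -> 25.0 w 0.549 F [-0.2  0.4 -0.2] g 0.0 j6 0.37
shift [ 0.1291 -0.3773 -0.0383] turn [ 4.600e-03  3.000e-04 -6.026e-01]
t 17.2 pos [0.6304 0.0153 0.0519] yaw -26.8 -> -65.0 w 0.549 F [-0.2  0.4 -0.2] g 0.0 j6 0.37
shift [ 0.1291 -0.3773 -0.0383] turn [ 0.0035 -0.003   0.4446]
```

Request:
jog_arm --motion "55 0.02 -0.06 -0.05 0 0 -0.12; 55 0.06 -0.16 -0.05 0 0 -0.24; 55 0.1 -0.27 -0.05 0 0 -0.36; 55 0.125 -0.35 -0.05 0 0 -0.48; 55 0.131 -0.373 -0.04 0 0 -0.6"

```text
time: 17.82
tool_pos: [0.4879, 0.1595, 0.0664]
tool_rot: [-0.001, 0.535, 0.845, -0.001]
contact_force: [0.7, 1.0, -0.2]
gripper_width: 0.555
grasp_force: 0.0
```

```bash
python3 - <<'E'
from h import *
for i in range(3): grab_frame("wrist")
f=grab_frame("wrist")
die(f,(.491,.158),thing="die_green")
plan(.491,.158,-.01,25)
E
```

```text
die_green 0.83 767 [array([491.2, 157.6]), array([21.7, 21.8]), np.float64(25.2)] 0.0217
t 18.07 pos [0.4907 0.1577 0.0676] yaw 24.6 -> 25.0 w 0.55 F [-0.2 -1.  -0.2] g 0.0 j6 -0.26
shift [0.0003 0.001  0.1551] turn [-0.0007 -0.0001 -0.0045]
```

Request:
jog_arm --motion "55 0 0 0.07 0 0 -0.005; 55 0 0 0.14 0 0 -0.005; 55 0 0 0.19 0 0 -0.005; 55 0 0 0.21 0 0 -0.005; 55 0 0 0.21 0 0 -0.005"

```text
time: 18.7
tool_pos: [0.491, 0.1576, -0.0369]
tool_rot: [-0.0, 0.536, 0.844, -0.0]
contact_force: [0.0, -0.2, 0.9]
gripper_width: 0.55
grasp_force: 0.0
```

Request:
jog_arm --motion "40 0 0 0 0 0 0; 20 0 0 0 0 0 0; 0 0 0 0 0 0 0; 0 0 0 0 0 0 0; 0 0 0 0 0 0 0"

```text
time: 19.32
tool_pos: [0.4922, 0.1583, -0.0352]
tool_rot: [0.001, 0.536, 0.844, 0.001]
contact_force: [-0.7, -0.3, 5.3]
gripper_width: 0.243
grasp_force: 60.5
```

```bash
python3 - <<'E'
from h import *
plan(.6285,-.215,.06,None)
E
```

```text
t 19.32 pos [ 0.4922  0.1583 -0.0352] yaw 25.2 -> 25.2 w 0.243 F [-0.7 -0.3  5.3] g 60.5 j6 -0.27
shift [-0.7918 -0.071  -0.1899] turn [ 0.0018  0.0006 -0.    ]
```

Request:
jog_arm --motion "0 0 0 -0.1 0 0 0; 0 -0.08 -0.01 -0.19 0 0 0; 0 -0.19 -0.017 -0.19 0 0 0; 0 -0.3 -0.027 -0.19 0 0 0; 0 -0.41 -0.037 -0.19 0 0 0"

```text
time: 19.95
tool_pos: [0.5615, -0.0368, 0.0584]
tool_rot: [0.0, 0.536, 0.844, 0.0]
contact_force: [0.5, -0.3, -0.3]
gripper_width: 0.242
grasp_force: 59.8
```

Request:
jog_arm --motion "0 -0.1 -0.01 0 0 0 0; 0 -0.2 -0.02 0 0 0 0; 0 -0.3 -0.03 0 0 0 0; 0 -0.36 -0.034 0.03 0 0 0; 0 -0.382 -0.034 0.08 0 0 0"

```text
time: 20.58
tool_pos: [0.6285, -0.2178, 0.0189]
tool_rot: [0.001, 0.537, 0.844, 0.0]
contact_force: [-0.3, -0.2, 0.1]
gripper_width: 0.242
grasp_force: 59.8
```

```bash
python3 - <<'E'
from h import *
for i in range(3):
    f=grab_frame("wrist"); plan(.6283,-.215,-.016)
P=pts(f); m=cut_out("wrist","die_green")[0]["pixels"]; print("die",blob(f,m),np.nanpercentile(P[m][:,2],95))
E
```

```text
t 20.62 pos [ 0.6256 -0.2168  0.0139] yaw 25.1 -> 25.1 w 0.246 F [-2.2 -0.3 -2.4] g 59.8 j6 -0.88
shift [0.0008 0.0066 0.0597] turn [-0.0021 -0.0019 -0.    ]
t 20.68 pos [ 0.6248 -0.2153  0.0144] yaw 25.1 -> 25.1 w 0.24 F [-0.4  0.9  0.1] g 59.8 j6 -0.88
shift [-0.0028  0.0069  0.0608] turn [-0.0028 -0.0033 -0.    ]
t 20.73 pos [ 0.6255 -0.2148  0.016 ] yaw 25.2 -> 25.2 w 0.246 F [-0.1 -0.3 -0.2] g 59.8 j6 -0.88
shift [-0.003  0.005  0.064] turn [-0.0019 -0.0025 -0.    ]
die (np.int64(2732), array([ 0.6247, -0.2111,  0.071 ]), [array([ 626. , -215.3]), array([20.9, 23.1]), np.float64(25.1)]) 0.07206658128408208
```

Request:
jog_arm --motion "0 0 0 0.03 0 0 0; 0 0 0 0.05 0 0 0; 0 0 0 0.063 0 0 0; 0 0 0 0.063 0 0 0; 0 0 0 0.063 0 0 0"

```text
time: 21.4
tool_pos: [0.6276, -0.2154, -0.0129]
tool_rot: [0.0, 0.536, 0.844, 0.0]
contact_force: [-0.1, -0.3, -0.2]
gripper_width: 0.241
grasp_force: 59.8
```

```bash
python3 - <<'E'
from h import *
for i in range(2):
    f=grab_frame("wrist"); plan(.6283,-.215,-.030)
P=pts(f); m=cut_out("wrist","die_green")[0]["pixels"]; print("die",blob(f,m),np.nanpercentile(P[m][:,2],95))
E
```

```text
t 21.45 pos [ 0.6277 -0.2155 -0.0127] yaw 25.2 -> 25.2 w 0.244 F [-0.7 -0.8  0.6] g 59.8 j6 -0.88
shift [0.0005 0.0014 0.0346] turn [ 0.0004  0.0005 -0.    ]
t 21.5 pos [ 0.6277 -0.2155 -0.0127] yaw 25.2 -> 25.2 w 0.243 F [-0.8  0.   0.8] g 59.8 j6 -0.88
shift [0.0005 0.0015 0.0346] turn [ 0.0004  0.0005 -0.    ]
die (np.int64(2764), array([ 0.6271, -0.2112,  0.0438]), [array([ 628.3, -215.5]), array([21.2, 23.4]), np.float64(25.2)]) 0.044931061789679504
```

Request:
jog_arm --motion "0 0 0.001 0.016 0 0 0; 0 0 0.001 0.032 0 0 0; 0 0 0.001 0.032 0 0 0; 0 0 0.001 0.032 0 0 0; 24 0 0.001 0.032 0 0 0"

```text
time: 22.18
tool_pos: [0.628, -0.2153, -0.0291]
tool_rot: [0.0, 0.536, 0.844, 0.0]
contact_force: [1.1, -0.4, 1.9]
gripper_width: 0.246
grasp_force: 60.0
```

Request:
jog_arm --motion "28 0 0 0 0 0 0; 45 0 0 0 0 0 0; 55 0 0 0 0 0 0; 55 0 0 -0.06 0 0 0; 55 0 0 -0.16 0 0 0"

```text
time: 22.8
tool_pos: [0.6255, -0.2141, 0.0486]
tool_rot: [-0.003, 0.536, 0.844, -0.0]
contact_force: [1.0, 0.1, 0.1]
gripper_width: 0.549
grasp_force: 0.0
```

```bash
python3 - <<'E'
from h import *
grab_frame("wrist");f=grab_frame("wrist")
for d in cut_out("wrist","coaster_green")[:1]: print(round(d["p"],2),blob(f,d["pixels"],.003,.012))
die(f,(.628,-.215),z=.028,thing="die_green")
plan(.41,.25,.2,90)
E
```

```text
0.64 (np.int64(8425), array([ 0.6271, -0.2109,  0.006 ]), [array([ 629.1, -215.6]), array([89.2, 89. ]), np.float64(21.4)])
none
t 23.0 pos [ 0.6288 -0.2156  0.0525] yaw 25.2 -> 90.0 w 0.551 F [ 0.6 -0.3  0.2] g 0.0 j6 -0.88
shift [ 1.0281  0.0014 -0.2975] turn [ 2.000e-04  2.100e-03 -7.538e-01]
```

```bash
python3 - <<'E'
from h import *
f=grab_frame("wrist");save(f,"w8");P=pts(f)
k=(np.abs(P[...,2]-.028)<.004)&(np.hypot(P[...,0]-.629,P[...,1]+.215)<.03)
print(k.sum(),[np.round(v,1) for v in cv2.minAreaRect(P[k][:,:2].astype(np.float32)*1000)],P[k][:,2].mean())
E
```

```text
930 [array([ 628.5, -215. ]), array([22., 22.]), np.float64(26.1)] 0.027613703319998788
```

Green is centred to within about 1 mm at (.6285, -.215). Now the pen.

Request:
jog_arm --motion "55 0.04 0 -0.1 0 0 -0.1; 55 0.14 0 -0.15 0 0 -0.2; 55 0.25 0.01 -0.18 0 0 -0.3; 55 0.37 0.02 -0.2 0 0 -0.4; 55 0.48 0.03 -0.2 0 0 -0.5"

```text
time: 23.68
tool_pos: [0.5377, 0.0101, 0.1497]
tool_rot: [-0.001, 0.187, 0.982, 0.0]
contact_force: [1.8, 0.8, 0.8]
gripper_width: 0.553
grasp_force: 0.0
```

```bash
python3 - <<'E'
from h import *
plan(.43,.319,.15,93.4)
E
```

```text
t 23.68 pos [0.5377 0.0101 0.1497] yaw 68.5 -> 93.4 w 0.553 F [1.8 0.8 0.8] g 0.0 j6 -1.31
shift [0.4272 0.4955 0.    ] turn [ 1.000e-04 -1.000e-03 -2.903e-01]
```

Request:
jog_arm --motion "55 0.07 0.085 0 0 0 -0.1; 55 0.15 0.175 0 0 0 -0.2; 55 0.23 0.265 0 0 0 -0.29; 55 0.31 0.355 0 0 0 -0.29; 55 0.37 0.43 0 0 0 -0.29"

```text
time: 24.3
tool_pos: [0.4449, 0.2782, 0.1485]
tool_rot: [-0.002, -0.028, 1.0, -0.001]
contact_force: [0.3, -1.1, -0.0]
gripper_width: 0.546
grasp_force: 0.0
```

Request:
jog_arm --motion "55 0.02 0.045 0 0 0 0; 55 0.025 0.08 0 0 0 0; 55 0.025 0.08 0 0 0 0; 55 0.025 0.08 0 0 0 0; 55 0.025 0.08 0 0 0 0"

```text
time: 24.92
tool_pos: [0.4331, 0.3152, 0.1506]
tool_rot: [-0.0, -0.026, 1.0, -0.0]
contact_force: [-0.8, 0.2, 0.3]
gripper_width: 0.55
grasp_force: 0.0
```

```bash
python3 - <<'E'
from h import *
for i in range(2): f=grab_frame("wrist")
save(f,"w9");np.savez("w9.npz",**f)
for t,lo,hi in (("pen",.040,.06),("case",.015,.03)):
    for d in cut_out("wrist",t)[:3]:
        try: print(t,round(d["p"],2),blob(f,d["pixels"],lo,hi))
        except Exception as e: print(t,"x")
P=pts(f)
k=(np.hypot(P[...,0]-.41,P[...,1]-.319)<.11)&(P[...,2]>.043)&(P[...,2]<.06);k[:,:]&=f["range_z"]>.17
print("pen+clips",k.sum(),[np.round(v,1) for v in cv2.minAreaRect(P[k][:,:2].astype(np.float32)*1000)])
tips(f); plan(.4097,.3192,.0,93.4)
E
```

```text
pen 0.84 (np.int64(2092), array([0.4077, 0.319 , 0.0477]), [array([415. , 319.2]), array([140.6,  14.2]), np.float64(3.2)])
pen 0.68 (np.int64(0), array([nan, nan, nan]), [array([0., 0.]), array([0., 0.]), np.float64(0.0)])
case 0.62 (np.int64(8344), array([0.4024, 0.3131, 0.0216]), [array([410.8, 319.1]), array([149.1,  76.1]), np.float64(3.3)])
pen+clips 2331 [array([414.9, 319.5]), array([140.6,  20.7]), np.float64(3.4)]
tip [0.4362 0.2916 0.19  ] [254 207]
tip [0.4304 0.3385 0.1917] [260 300]
t 25.12 pos [0.4329 0.3156 0.1509] yaw 93.1 -> 93.4 w 0.545 F [-0.   0.5 -0.2] g 0.0 j6 -1.13
shift [0.046  0.0097 0.3017] turn [ 0.      0.0001 -0.004 ]
  return _methods._mean(a, axis=axis, dtype=dtype,
  ret = um.true_divide(
```

View pics/w9.png

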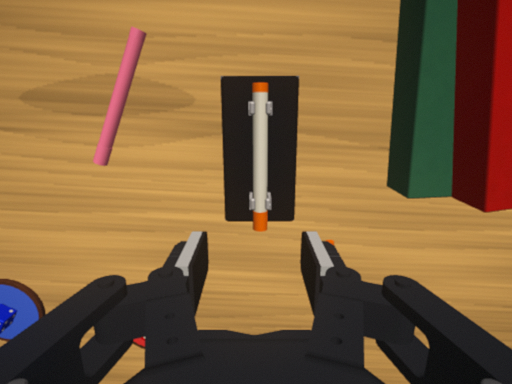

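The pen in its clips is at (260,156), and its centre measures (.415, .319). It sits 4 mm along +x from the case centre, and the length and angle match. The small pen at (330,243) is a decoy. I'll descend over the pen centre.

Request:
jog_arm --motion "55 0.015 0.009 0.06 0 0 -0.001; 55 0.036 0.009 0.13 0 0 -0.001; 55 0.036 0.009 0.2 0 0 -0.001; 55 0.036 0.009 0.25 0 0 -0.001; 55 0.036 0.009 0.25 0 0 -0.001"

```text
time: 25.75
tool_pos: [0.4126, 0.3184, 0.0235]
tool_rot: [-0.002, -0.028, 1.0, -0.001]
contact_force: [0.5, -0.9, -0.2]
gripper_width: 0.548
grasp_force: 0.0
```

```bash
python3 - <<'E'
from h import *
for i in range(3): f=grab_frame("wrist")
save(f,"w10")
P=pts(f); d=cut_out("wrist","pen")[0];print(blob(f,d["pixels"],.040,.06))
tips(f); plan(.4147,.3192,-.002,93.2)
E
```

```text
(np.int64(0), array([nan, nan, nan]), [array([0., 0.]), array([0., 0.]), np.float64(0.0)])
tip [0.4168 0.296  0.0658] [247 207]
tip [0.4165 0.3432 0.0659] [248 300]
t 25.95 pos [0.4157 0.3202 0.0276] yaw 93.2 -> 93.2 w 0.551 F [-0.   0.4  0.1] g 0.0 j6 -1.11
shift [ 0.0023 -0.002   0.0592] turn [ 0.0009  0.0018 -0.0002]
  return _methods._mean(a, axis=axis, dtype=dtype,
  ret = um.true_divide(
```

View pics/w10.png

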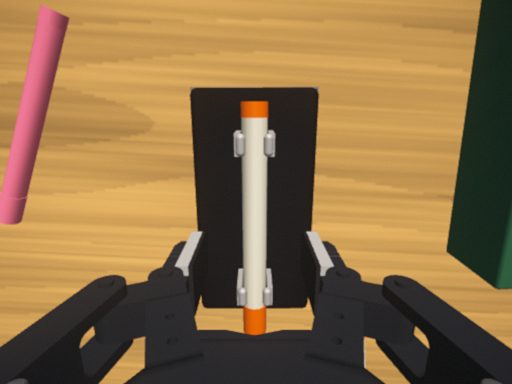

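The pen at column 255 is centred between the fingers, and the two clips lie clear of the pads.

Request:
jog_arm --motion "55 0.001 -0.001 0.025 0 0 0; 55 0.001 -0.001 0.045 0 0 0; 55 0.001 -0.001 0.056 0 0 0; 55 0.001 -0.001 0.056 0 0 0; 40 0.001 -0.001 0.056 0 0 0"

```text
time: 26.58
tool_pos: [0.4141, 0.3191, -0.0021]
tool_rot: [0.0, -0.028, 1.0, 0.0]
contact_force: [-0.5, 0.2, 0.5]
gripper_width: 0.405
grasp_force: 0.0
```

Request:
jog_arm --motion "20 0 0 0 0 0 0; 0 0 0 0 0 0 0; 0 0 0 0 0 0 0; 0 0 0 0 0 0 0; 0 0 0 0 0 0 0"

```text
time: 27.2
tool_pos: [0.4143, 0.3193, -0.0017]
tool_rot: [0.0, -0.028, 1.0, 0.0]
contact_force: [-0.5, -0.3, 3.8]
gripper_width: 0.137
grasp_force: 58.9
```

Request:
jog_arm --motion "0 0 0 -0.008 0 0 0; 0 0 0 -0.016 0 0 0; 0 0 0 -0.026 0 0 0; 0 0 0 -0.04 0 0 0; 0 0 0 -0.06 0 0 0"

```text
time: 27.82
tool_pos: [0.4145, 0.319, 0.0292]
tool_rot: [0.001, -0.028, 1.0, -0.0]
contact_force: [-0.2, -0.2, -0.1]
gripper_width: 0.131
grasp_force: 59.7
```

```bash
python3 - <<'E'
from h import *
for i in range(2): f=grab_frame("wrist")
save(f,"w11")
d=cut_out("wrist","pen")[0];print(d["p"],blob(f,d["pixels"]))
f=grab_frame("side");
for d in cut_out("side","pen")[:3]: print("side",blob(f,d["pixels"]))
plan(.45,-.353,.10,107.1)
E
```

```text
0.98 (np.int64(5954), array([0.3582, 0.1782, 0.0122]), [array([369.7, 167.8]), array([ 22.9, 151.7]), np.float64(69.9)])
side (np.int64(338), array([0.3645, 0.1684, 0.0101]), [array([368.5, 175.9]), array([ 31. , 139.3]), np.float64(70.0)])
side (np.int64(213), array([0.3952, 0.3126, 0.0758]), [array([391.6, 352.7]), array([124.7, 161.9]), np.float64(31.3)])
t 28.07 pos [0.4141 0.319  0.0281] yaw 93.2 -> 107.1 w 0.133 F [-0.  -0.3 -0.6] g 59.7 j6 -1.11
shift [ 0.0031 -1.3459 -0.1439] turn [ 0.      0.0003 -0.1618]
```

View pics/w11.png

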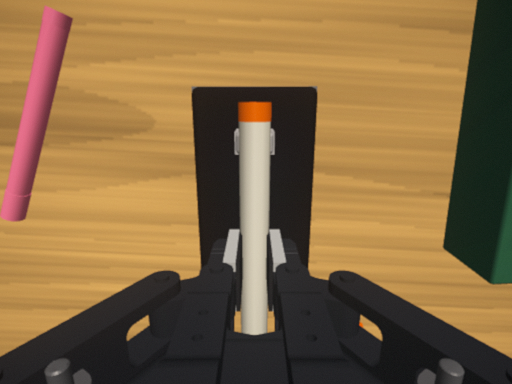

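The pen is free of the clips and held level: white barrel at column 255, orange end at (255,111), with the clips below empty. I'll carry it to the rest.

Request:
jog_arm --motion "0 0 0 -0.08 0 0 0; 0 0 -0.05 -0.144 0 0 0; 0 0 -0.14 -0.144 0 0 -0.03; 0 0 -0.25 -0.144 0 0 -0.06; 0 0 -0.36 -0.144 0 0 -0.1"

```text
time: 28.7
tool_pos: [0.4236, 0.1378, 0.0996]
tool_rot: [-0.0, -0.104, 0.995, -0.0]
contact_force: [0.9, -0.6, 0.1]
gripper_width: 0.136
grasp_force: 59.7
```

```bash
python3 - <<'E'
from h import *
plan(.45,-.353,.10,107.1)
E
```

```text
t 28.7 pos [0.4236 0.1378 0.0996] yaw 102.0 -> 107.1 w 0.136 F [ 0.9 -0.6  0.1] g 59.7 j6 -1.63
shift [ 1.516e-01 -9.713e-01 -5.000e-04] turn [-0.0002 -0.     -0.0599]
```

Request:
jog_arm --motion "0 0.015 -0.11 0 0 0 -0.03; 0 0.03 -0.22 0 0 0 -0.06; 0 0.05 -0.33 0 0 0 -0.06; 0 0.07 -0.44 0 0 0 -0.06; 0 0.085 -0.54 0 0 0 -0.06"

```text
time: 29.32
tool_pos: [0.4369, -0.1356, 0.0995]
tool_rot: [-0.0, -0.147, 0.989, 0.0]
contact_force: [0.1, -0.4, -0.7]
gripper_width: 0.133
grasp_force: 59.7
```

```bash
python3 - <<'E'
from h import *
plan(.45,-.353,.10,107.1)
E
```

```text
t 29.32 pos [ 0.4369 -0.1356  0.0995] yaw 106.9 -> 107.1 w 0.133 F [ 0.1 -0.4 -0.7] g 59.7 j6 -2.33
shift [ 0.1014 -0.4236 -0.001 ] turn [ 0.0001 -0.0001 -0.0024]
```

Request:
jog_arm --motion "0 0.025 -0.1 0 0 0 -0.002; 0 0.05 -0.21 0 0 0 -0.002; 0 0.075 -0.32 0 0 0 -0.002; 0 0.095 -0.4 0 0 0 -0.002; 0 0.101 -0.424 0 0 0 -0.002"

```text
time: 29.95
tool_pos: [0.4505, -0.3531, 0.0993]
tool_rot: [-0.0, -0.148, 0.989, 0.0]
contact_force: [-1.2, 0.2, 0.9]
gripper_width: 0.133
grasp_force: 59.7
```

```bash
python3 - <<'E'
from h import *
for i in range(4): f=grab_frame("wrist")
save(f,"w12");np.savez("w12.npz",**f)
P=pts(f)
for d in cut_out("wrist","pen")[:2]:print("pen",round(d["p"],2),blob(f,d["pixels"],.08,.2), blob(f,d["pixels"]))
for d in cut_out("wrist","pen_rest")[:1]:
    print("rest",blob(f,d["pixels"],.003,.0085),blob(f,d["pixels"],.0095,.02))
plan(.45,-.353,.03,107.1)
E
```

```text
pen 0.62 (np.int64(6543), array([ 0.4277, -0.3579,  0.1484]), [array([ 439.9, -354.2]), array([116.5,  14.3]), np.float64(17.2)]) (np.int64(6558), array([ 0.4277, -0.3579,  0.1484]), [array([ 438.7, -355.7]), array([120.5,  24.9]), np.float64(21.8)])
rest (np.int64(5762), array([ 0.4359, -0.366 ,  0.0057]), [array([ 440.3, -356.6]), array([136.9,  70.1]), np.float64(17.2)]) (np.int64(998), array([ 0.4   , -0.3657,  0.0118]), [array([ 445.2, -355.1]), array([119.1,  60.1]), np.float64(17.1)])
t 30.25 pos [ 0.451  -0.3497  0.0995] yaw 107.2 -> 107.1 w 0.131 F [ 0.2  0.8 -0.4] g 59.7 j6 -2.66
shift [ 0.0038 -0.0058  0.139 ] turn [ 0.0005 -0.0001  0.0012]
```

View pics/w12.png

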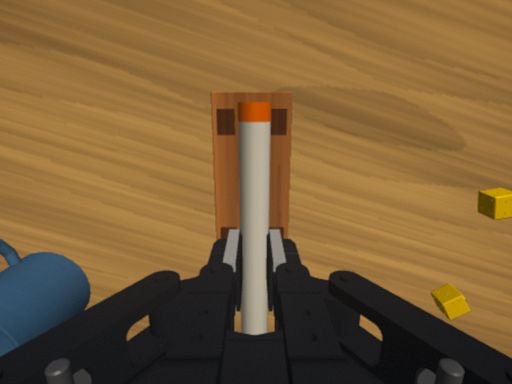

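The held pen at column 255 is parallel to the rest (blocks at (226,122) and (279,122)) and about centred. I'll descend.

Request:
jog_arm --motion "0 0.001 -0.002 0.06 0 0 0.001; 0 0.001 -0.002 0.12 0 0 0.001; 0 0.001 -0.002 0.18 0 0 0.001; 0 0.001 -0.002 0.226 0 0 0.001; 0 0.001 -0.002 0.226 0 0 0.001"

```text
time: 30.88
tool_pos: [0.4494, -0.3497, -0.0154]
tool_rot: [-0.001, -0.149, 0.989, 0.002]
contact_force: [-1.0, 0.8, -0.4]
gripper_width: 0.134
grasp_force: 59.7
```

```bash
python3 - <<'E'
from h import *
for i in range(3): f=grab_frame("wrist")
P=pts(f)
d=cut_out("wrist","pen")[0];m=d["pixels"];q=P[m&(P[...,2]>.02)&(P[...,2]<.05)]
print("pen",blob(f,m,.025,.05))
u=np.array([.956,.294]);s=q[:,:2]@u
for a in np.linspace(s.min(),s.max()-.02,5):
    k=(s>=a)&(s<a+.02); print(round(a,3),np.percentile(q[k][:,2],90).round(4),np.mean(q[k][:,:2]@[-.294,.956]).round(4))
for d in cut_out("wrist","pen_rest")[:1]:
    print("rest",blob(f,d["pixels"],.003,.0085),blob(f,d["pixels"],.0095,.02))
print("channel v", np.dot([.4505,-.353],[-.294,.956]))
plan(.4505,-.353,-.029,107.1)
E
```

```text
pen (np.int64(6556), array([ 0.4282, -0.3592,  0.0367]), [array([ 440.5, -355.8]), array([116.5,  14.2]), np.float64(17.0)])
0.258 0.0382 -0.4695
0.282 0.0379 -0.4695
0.306 0.0379 -0.4695
0.331 0.0378 -0.4695
0.355 0.0377 -0.4695
rest (np.int64(14018), array([ 0.4195, -0.3689,  0.0057]), [array([ 446.3, -354.7]), array([149.4,  70.2]), np.float64(17.1)]) (np.int64(2711), array([ 0.3985, -0.3807,  0.0117]), [array([ 398.8, -369.3]), array([21.9, 60.2]), np.float64(17.1)])
channel v -0.46991499999999997
t 31.12 pos [ 0.4518 -0.353  -0.0115] yaw 107.1 -> 107.1 w 0.136 F [ 0.9 -0.1 -0.1] g 59.7 j6 -2.66
shift [0.0026 0.0009 0.035 ] turn [-0.0017  0.0009 -0.0006]
```

Request:
jog_arm --motion "0 0 -0.002 0.012 0 0 0; 0 0 -0.002 0.024 0 0 0; 0 0 -0.002 0.034 0 0 0; 0 0 -0.002 0.034 0 0 0; 0 0 -0.002 0.034 0 0 0"

```text
time: 31.75
tool_pos: [0.4511, -0.3534, -0.0302]
tool_rot: [-0.0, -0.148, 0.989, -0.0]
contact_force: [-1.3, 0.4, 1.1]
gripper_width: 0.131
grasp_force: 61.0
```

```bash
python3 - <<'E'
from h import *
f=grab_frame("wrist")
m=cut_out("wrist","pen")[0]["pixels"];print("pen",blob(f,m,.01,.05),np.nanpercentile(pts(f)[m][:,2],90))
plan(.4505,-.353,-.029,107.1)
E
```

```text
pen (np.int64(6564), array([ 0.4282, -0.3605,  0.019 ]), [array([ 440.5, -356.8]), array([117.1,  14.6]), np.float64(17.4)]) 0.020182255846663784
t 31.85 pos [ 0.4511 -0.3534 -0.0302] yaw 107.0 -> 107.1 w 0.135 F [ 0.2 -0.3  1.3] g 60.9 j6 -2.66
shift [ 0.001   0.0011 -0.0025] turn [-0.0001  0.     -0.0008]
```

Pen top is at .020, so it is resting on the board. Releasing gently.

Request:
jog_arm --motion "14 0 0 0 0 0 0; 16 0 0 0 0 0 0; 20 0 0 0 0 0 0; 28 0 0 0 0 0 0; 38 0 0 0 0 0 0"

```text
time: 32.48
tool_pos: [0.451, -0.3532, -0.0303]
tool_rot: [-0.0, -0.148, 0.989, 0.0]
contact_force: [0.4, 0.6, 0.0]
gripper_width: 0.379
grasp_force: 0.0
```

Request:
jog_arm --motion "45 0 0 0 0 0 0; 45 0 0 -0.03 0 0 0; 45 0 0 -0.1 0 0 0; 45 0 0 -0.2 0 0 0; 45 0 0 -0.3 0 0 0"

```text
time: 33.1
tool_pos: [0.4511, -0.3532, 0.1223]
tool_rot: [0.0, -0.148, 0.989, -0.0]
contact_force: [0.7, -0.4, 0.3]
gripper_width: 0.447
grasp_force: 0.0
```

```bash
python3 - <<'E'
from h import *
for i in range(5): f=grab_frame("wrist")
save(f,"w13")
m=cut_out("wrist","pen")[0]["pixels"];print("pen",blob(f,m,.014,.05))
for d in cut_out("wrist","pen_rest")[:1]: print("rest",blob(f,d["pixels"],.003,.0085),blob(f,d["pixels"],.0095,.013))
g=grab_frame("top");save(g,"top2")
for t in("die_red","die_blue","die_green","die_white"): print(t,[np.round(d["at"],3).tolist() for d in place_of("top",t)][:5])
print(state()["time"])
E
```

```text
pen (np.int64(1964), array([ 0.4452, -0.3554,  0.0186]), [array([ 451.9, -353.5]), array([140.4,  13.9]), np.float64(17.1)])
rest (np.int64(7494), array([ 0.4435, -0.3557,  0.0057]), [array([ 451.5, -353. ]), array([159.7,  70.2]), np.float64(17.1)]) (np.int64(1354), array([ 0.4112, -0.3533,  0.0117]), [array([ 450.9, -353.2]), array([131.4,  60.2]), np.float64(17.3)])
die_red [[0.633, 0.198, 0.017], [0.402, -0.13, 0.011], [0.507, -0.124, 0.012]]
die_blue [[0.632, 0.01, 0.013]]
die_green [[0.629, -0.216, 0.017]]
die_white [[0.43, -0.044, 0.011]]
33.7
```

View pics/w13.png

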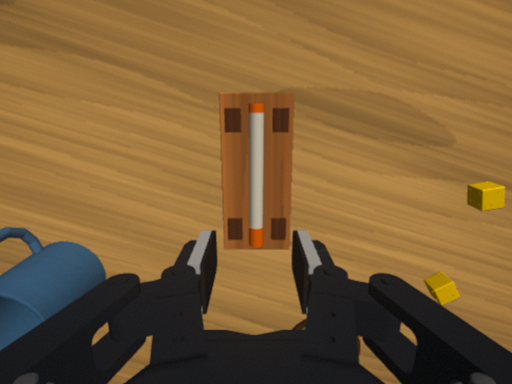

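The pen lies in the channel at (256,175), centred and parallel to within 1 mm. The dice are on their coasters, and white and the yellows have not moved.

```bash
python3 -c "
from plant import *
print(job_done())"
```

```text
the job is handed in; nothing more can be done
None
```

The job is handed in at about 34 s: the red, blue and green dice sit flat within about 2 mm of their coasters' centres (placed in that order), the pen lies centred along the rest's channel to within 1 mm, and the white die was left where it was.

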